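# Check specimen jar caps and set loose ones aside

## Robot

A 6-joint arm with a two-finger parallel gripper is mounted at the origin on the work surface. World frame = base frame: x ahead of the robot, y to its left, z up, the work surface at z = 0. Lengths are in m, angles in rad, forces in N, time in s.
With the tool pointing down it reaches from about 0.375 to 0.9 m from the base axis. Payload 3.1 kg.
Tool frame: the origin (TCP) lies on the centre line of the jaws, within the pads' length; the fingertips stand robot.nose_length ahead of it and the grasp point (between the pads) lies 6 mm ahead of it (robot.nose_length is the distance from the TCP to the fingertips, in m); z points along the fingers, y is the line along which they close (so a half turn about z gives the same grasp; the last joint's range is limited). The gripper opens to 87 mm and grips with 3 to 60 N. Pads are 19 mm wide; open, the fingers measure 117 mm over their backs; the gripper's body (75 mm by 190 mm) begins 51 mm behind the grasp point.
Start: joints at [0.995, 0.527, 1.433, -0, 1.181, -0.178], TCP at [0.242, 0.576, 0.248] pointing down, gripper open.
Joint ranges: [-3.08, 3.08], [-0.75, 2.2], [0.22, 2.44], [-1.43, 4.57], [0, 2.65], [-2.85, 2.85]. Speed limits (rad/s): [2.79, 2.79, 3.14, 3.14, 3.14, 3.14].

## Interface

Orientations are given as a unit quaternion [x, y, z, w].
In Python, from rig import robot gives the robot as it stands.
- The arm moves only by the shell command python3 -m crank 'ROWS' [FORCE]. ROWS is JSON, one flat list of numbers, 7 for each row, row after row: the shift along the tool's x, y, z in mm, then the turn, a rotation vector about the tool's x, y, z in degrees, then the closure in counts, from 0 (fully open) to 255 (shut). In form: [x, y, z, ax, ay, az, fingers, x, y, z, ax, ay, az, fingers, ...]. A call has exactly 5 rows; each row is the pose to reach, as a shift and turn from the pose commanded when the call began, along the tool's axes at that moment; what a row does not reach only later rows make up. A row lasts 1/12 s, in which the tool goes at most 41.7 mm and 7.16 degrees, less where a joint would pass 70% of its speed; a pose out of reach is approached as far as the arm can. A call with a gripper value outside its range is refused whole. The fingers move at their own pace and stop on an object; FORCE is the grip in N (left out, the last holds). Time passes only in rows, so rows that repeat a pose let the fingers close, or fill a call up. It gives the time, the measured TCP pose, the force, the opening and the grip force at its end, in the units of the state.
- robot.get_obs(): the state, without advancing time (a new reading comes with each control period).
- robot.camera(name): name is "scene" or "side" or "wrist"; returns a dict with "pixels" (384x512x3 uint8, red, green, blue), "intrinsics" (3x3 intrinsics, pixels), "extrinsics" (4x4, takes a point from camera to world coordinates); the wrist camera has in their place "mount" (4x4, takes a point from camera to tool coordinates, whose origin is the TCP and whose axes are the flange's). Camera axes: x right, y down, z forward; pixel columns grow to the right and rows downward; lengths in m; the calibration is good to about 2 mm. A picture is of the moment at which its call begins: read the wrist's pose just before it. There is no depth.
- robot.hand_in(): hands the job in; it is judged then, once.
The state is a dict: "time": time; "q": joint angles; "joint_velocities": joint speeds; "joint_torque": joint torques, N m; "position": TCP position; "tool_rot": TCP orientation; "ft_force": force on the tool from outside, world axes, zero at the start; "moment": the same for the moment, N m; "grip_width": finger opening in m; "grip_force": force on a finger pad.
Only numpy, scipy, OpenCV 4.12 (cv2) and the standard library are available. Lean on these libraries where they do the work, as an engineer would, in place of code of your own. Each camera call takes 0.05 s, during which the arm holds its last target. There are 200 camera calls.

## Task

Try the cap of every jar standing in the blue rack with a gentle closing twist of about 20 degrees (clockwise from above): a sound cap stops dead after a few degrees, a loose one keeps turning. Stand the jar or jars with a loose cap upright in the red rework tray, set down and not dropped, and leave the sound ones seated in the rack. Do not disturb the phone, the eyepiece or the dish.

Things in the scene. Friction and masses are not known exactly. Their poses are not given: they have to be found in the camera images.
- jar_a_cap (a point): One of three alike specimen jars: white square body 58 x 58 x 68 mm, yellow band, narrower neck, round ribbed black screw cap 56 mm across, 34 mm tall; 118 mm tall in all, 0.3 kg. The point: centre of the cap, 101 mm above the jar's underside, 17 mm below its top. Axes: the jar's own, square to its sides, z up; they do not turn with the cap. The letter does not tell the socket.
- jar_b_cap (a point): One of three alike specimen jars: white square body 58 x 58 x 68 mm, yellow band, narrower neck, round ribbed black screw cap 56 mm across, 34 mm tall; 118 mm tall in all, 0.3 kg. The point: centre of the cap, 101 mm above the jar's underside, 17 mm below its top. Axes: the jar's own, square to its sides, z up; they do not turn with the cap. The letter does not tell the socket.
- jar_c_cap (a point): One of three alike specimen jars: white square body 58 x 58 x 68 mm, yellow band, narrower neck, round ribbed black screw cap 56 mm across, 34 mm tall; 118 mm tall in all, 0.3 kg. The point: centre of the cap, 101 mm above the jar's underside, 17 mm below its top. Axes: the jar's own, square to its sides, z up; they do not turn with the cap. The letter does not tell the socket.
- cap_a (a joint): Turn of jar A's cap, rad: about 0 at first (white stripe to the rack's -x side), growing clockwise from above (closing); it cannot be unscrewed. Sound: gives 0.12 (7 degrees), stops dead there and stays; a light grip (15 to 20 N) then slips round it, a hard one wrenches the jar. Loose: turns on with light drag (0.05 N m) and stays where left; past 0.7 is too far. Both look alike.
- cap_b (a joint): Turn of jar B's cap, rad: about 0 at first (white stripe to the rack's -x side), growing clockwise from above (closing); it cannot be unscrewed. Sound: gives 0.12 (7 degrees), stops dead there and stays; a light grip (15 to 20 N) then slips round it, a hard one wrenches the jar. Loose: turns on with light drag (0.05 N m) and stays where left; past 0.7 is too far. Both look alike.
- cap_c (a joint): Turn of jar C's cap, rad: about 0 at first (white stripe to the rack's -x side), growing clockwise from above (closing); it cannot be unscrewed. Sound: gives 0.12 (7 degrees), stops dead there and stays; a light grip (15 to 20 N) then slips round it, a hard one wrenches the jar. Loose: turns on with light drag (0.05 N m) and stays where left; past 0.7 is too far. Both look alike.
- rack: Blue rack, fixed to the bench: base plate 100 (x) x 340 (y) x 12 mm with three square sockets 120 mm apart along its y (at y = -120, 0, +120 mm), inside 62 x 62 mm, their floors 12 mm and their rims 42 mm above the bench; they keep the jars from turning, with 2 mm of play all round. Origin: centre of the underside.
- tray: Red rework tray, fixed, open on top: 210 (x) x 160 (y) x 35 mm outside, walls and floor 5 mm thick. Origin: centre of the underside, on the bench; the inner floor is 5 mm above it.
- phone: Black phone lying flat, 75 (x) x 155 (y) x 9 mm; bystander. Origin: centre of the underside.
- eyepiece: Black microscope eyepiece standing upright, 44 mm across, 66 mm tall; bystander. Origin: centre of the underside.
- dish: Shallow white dish, 90 mm across, 18 mm tall; bystander. Origin: centre of the underside.
Not all that is in view belongs to the job. What is shaped like the part that bears jar_c_cap but orange is not meant.

How it is judged:
By the outcome, as a careful person would: the job done as asked, in the order asked, and still so for the second after the job is handed in, with the robot touching nothing.
It also fails if it takes over 61 s, if anything falls off the work surface, if the arm or the gripper's body presses on something with over 40 N, if the wrist force passes 120 N, or if a joint passes its speed limit or range.

## Working session

There is one attempt and no reset: what is moved stays moved. The work goes in short steps, Python scripts to look and compute and a shell command to move; the robot and the scene stay as the last step left them, time stands still between calls to the robot, and variables do not carry over. Pictures are saved under pics/ and viewed, at most 10 in all, crops included, and the job is handed in when it is done.

```bash
mkdir -p pics; ls; python3 - <<'E'
from rig import robot
import cv2,numpy as np,json
o=robot.get_obs();print(o, robot.nose_length)
for n in("scene","side","wrist"):
    c=robot.camera(n);cv2.imwrite(f"pics/{n}0.png",c["pixels"][:,:,::-1])
    print(n,{k:np.round(v,4).tolist() for k,v in c.items() if k!="pixels"})
E
python3 -c "
import cv2,numpy as np
a=[cv2.imread('pics/%s0.png'%n) for n in('scene','side')]
"
```

```text
pics
{'time': 0.0, 'q': array([ 9.94498070e-01,  5.28505920e-01,  1.43388207e+00, -1.94884844e-05,
        1.18138845e+00, -1.78487370e-01]), 'joint_velocities': array([-1.06005649e-03,  1.19259291e-05, -1.08154173e-03,  2.99449220e-04,
        5.82924119e-04, -1.83734992e-03]), 'joint_torque': array([-5.02860930e-04, -4.40052259e+01, -1.76594013e+01,  6.34587323e-02,
        5.82776265e-02, -1.86695625e-04]), 'position': array([0.24172525, 0.57563656, 0.24655358]), 'tool_rot': array([ 1.97592720e-01,  9.80283594e-01, -1.01837646e-03, -3.93984260e-04]), 'ft_force': array([ 0.3713471 , -0.66911856,  0.02792052]), 'moment': array([0.02894546, 0.03741203, 0.03450226]), 'grip_force': 0.0, 'grip_width': 0.08707370603154897} 0.025
scene {'intrinsics': [[439.3207, 0.0, 253.9424], [0.0, 439.3207, 188.9927], [0.0, 0.0, 1.0]], 'extrinsics': [[0.3575, 0.576, -0.7351, 1.2752], [0.9339, -0.221, 0.281, -0.2772], [-0.0006, -0.787, -0.6169, 0.6986], [0.0, 0.0, 0.0, 1.0]]}
side {'intrinsics': [[461.6897, 0.0, 251.6771], [0.0, 461.6897, 191.2316], [0.0, 0.0, 1.0]], 'extrinsics': [[0.7845, -0.4329, 0.444, 0.0899], [-0.62, -0.5318, 0.5769, -0.5717], [-0.0136, -0.7278, -0.6856, 0.8193], [0.0, 0.0, 0.0, 1.0]]}
wrist {'intrinsics': [[321.9086, 0.0, 259.4035], [0.0, 321.9086, 187.5804], [0.0, 0.0, 1.0]], 'mount': [[-0.0006, -0.964, -0.266, 0.0727], [1.0, -0.0007, 0.0004, 0.0004], [-0.0006, -0.266, 0.964, -0.1367], [0.0, 0.0, 0.0, 1.0]]}
```

View pics/scene0.png

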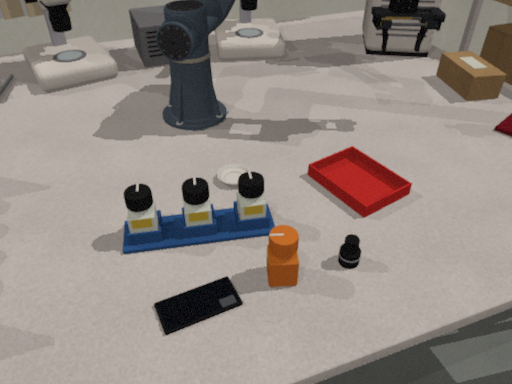

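View pics/side0.png

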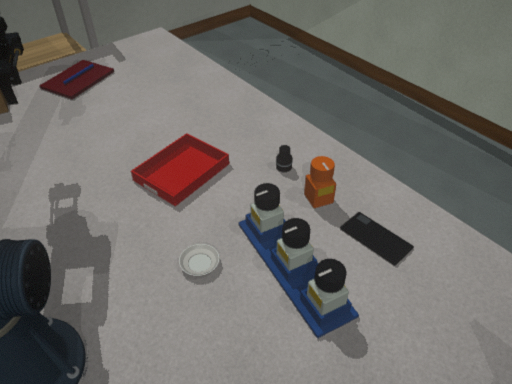

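Scene view: three white jars with black caps stand in the blue rack at about (139,200), (196,195) and (251,190). The red tray is at (358,180), the phone at (199,304), the eyepiece at (350,252) and the dish at (234,176).
The side view shows the same jars at (267,195), (296,233) and (330,275), and the tray at (181,170).
Could be mistaken for a target: the orange jar at (284,255) in scene and (321,180) in side, and the eyepiece, which is also black, at (350,252). I choose the three white jars with black caps in the blue rack.

```bash
cat > h.py <<'E'
from rig import robot
import cv2,numpy as np
from scipy.spatial.transform import Rotation as R
def cam(n):
    o=robot.get_obs();c=robot.camera(n);K=c["intrinsics"]
    if n=="wrist":
        T=np.eye(4);T[:3,:3]=R.from_quat(o["tool_rot"]).as_matrix();T[:3,3]=o["position"];T=T@c["mount"]
    else:T=c["extrinsics"]
    return c["pixels"],np.array(K),np.array(T),o
def plane(uv,K,T,z):
    uv=np.atleast_2d(uv).astype(float);d=np.c_[uv,np.ones(len(uv))]@np.linalg.inv(K).T@T[:3,:3].T
    return T[:3,3]+d*((z-T[2,3])/d[:,2])[:,None]
def rep(o):
    M=R.from_quat(o["tool_rot"]).as_matrix();print("t",round(o["time"],2),"tcp",np.round(o["position"],4),"yaw of tool y",np.degrees(np.arctan2(M[1,1],M[0,1])).round(1),"x",np.degrees(np.arctan2(M[1,0],M[0,0])).round(1),"q",np.round(o["q"],2))
E
python3 - <<'E'
from h import *
boxes={"scene":[(120,180,160,212),(180,178,214,204),(235,172,268,197)],"side":[(312,258,350,294),(278,218,314,250),(252,182,284,212)]}
rays={}
for n in boxes:
    p,K,T,o=cam(n);g=p.max(2);hsv=cv2.cvtColor(p,cv2.COLOR_RGB2HSV)
    for i,b in enumerate(boxes[n]):
        m=np.zeros(g.shape,np.uint8);m[b[1]:b[3],b[0]:b[2]]=(g[b[1]:b[3],b[0]:b[2]]<60)
        k,l,s,c=cv2.connectedComponentsWithStats(m);j=1+np.argmax(s[1:,4]);x,y,w,h,_=s[j]
        uv=[x+w/2,y+h/2]
        q=plane(uv,K,T,0.113)[0];rays.setdefault(i,[]).append((K,T,uv));print(n,i,s[j],q.round(4))
    for nm,lo,hi,z in(("red",(0,150,80),(6,255,255),.035),("red0",(0,150,80),(6,255,255),0),("blue",(105,150,60),(125,255,255),.0)):
        m=cv2.inRange(hsv,lo,hi)
        if nm[:3]=="red": m|=cv2.inRange(hsv,(174,150,80),(180,255,255))
        k,l,s,c=cv2.connectedComponentsWithStats(m)
        if nm[:3]=="red": s=s.copy(); s[s[:,0]<110,4]=0; s[s[:,0]>450,4]=0
        j=1+np.argmax(s[1:,4]);cn=cv2.findContours((l==j).astype(np.uint8),0,2)[0][0]
        h=cv2.convexHull(cn)[:,0];w=plane(h,K,T,z)[:,:2].astype(np.float32)
        r=cv2.minAreaRect(w*1000);print(n,nm,np.round(r[0]),np.round(r[1]),round(r[2],1))
for i in rays:
    P=[T_k for T_k in rays[i]]
    Pm=[K@np.linalg.inv(T)[:3] for K,T,_ in P]
    X=cv2.triangulatePoints(Pm[0],Pm[1],np.array(P[0][2]),np.array(P[1][2]));print(i,(X[:3]/X[3]).ravel().round(4))
p=cam("scene")[0];cv2.imwrite("pics/crop.png",cv2.resize(p[160:300,110:310],None,fx=3,fy=3,interpolation=cv2.INTER_CUBIC)[:,:,::-1])
rep(robot.get_obs())
E
```

```text
scene 0 [124 184  29  28 593] [ 0.519  -0.2485  0.113 ]
scene 1 [182 178  27  26 551] [ 0.5389 -0.1302  0.113 ]
scene 2 [238 172  26  25 525] [ 0.5602 -0.0108  0.113 ]
scene red [535. 285.] [231. 188.] 13.2
scene red0 [496. 315.] [243. 198.] 13.2
scene blue [ 520. -126.] [341. 127.] 79.6
side 0 [314 259  32  34 803] [ 0.5177 -0.2501  0.113 ]
side 1 [281 218  29  30 654] [ 0.5396 -0.1307  0.113 ]
side 2 [255 184  25  27 524] [ 0.5618 -0.0151  0.113 ]
side red [513. 282.] [228. 184.] 13.4
side red0 [532. 320.] [238. 192.] 13.4
side blue [ 516. -120.] [341.  40.] 79.6
0 [ 0.5182 -0.249   0.1121]
1 [ 0.5395 -0.1306  0.1133]
2 [ 0.5621 -0.013   0.1132]
t 0.3 tcp [0.242  0.576  0.2472] yaw of tool y 67.2 x 157.2 q [ 0.99  0.53  1.43 -0.    1.18 -0.18]
```

View pics/crop.png

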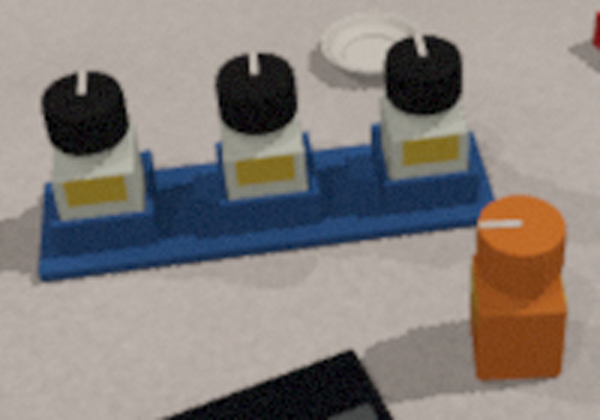

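Side blue-mask angle and the cap line agree: rack y is at 79.5°, the caps are 120 mm apart and 113 mm high as they should be. The crop shows black caps at (85,112), (257,92) and (423,72), all on white jars in the blue rack, and the orange jar at (520,285) is clearly separate. Tray centre is about (0.520, 0.296) with yaw 13°. I'm now going above the +y jar.

```bash
cat > look.py <<'E'
import sys
from h import *
p,K,T,o=cam("wrist");rep(o)
cv2.imwrite(f"pics/{sys.argv[1]}.png",p[:,:,::-1])
def delta(o,x,y,z):
    M=R.from_quat(o["tool_rot"]).as_matrix();print("shift mm to",(x,y,z),((np.array([x,y,z])-o["position"])@M*1000).round(1))
m=(p.max(2)<55).astype(np.uint8);m=cv2.morphologyEx(m,cv2.MORPH_OPEN,np.ones((3,3)))
k,l,s,c=cv2.connectedComponentsWithStats(m)
for j in range(1,k):
    if s[j,4]>400: print("dark",s[j],plane([s[j,0]+s[j,2]/2,s[j,1]+s[j,3]/2],K,T,.13)[0].round(4))
if len(sys.argv)>2: delta(o,*map(float,sys.argv[2:5]))
E
A='[-26,-21,0,0,0,0,0,-52,-42,0,0,0,0,0,-78,-63,0,0,0,0,0,-104,-84,0,0,0,0,0,-130,-105,0,0,0,0,0]' 
python3 -m crank '[-26,-21,0,0,0,0,0,-52,-42,0,0,0,0,0,-78,-63,0,0,0,0,0,-104,-84,0,0,0,0,0,-130,-105,0,0,0,0,0]' 15
python3 -m crank '[-26,-21,0,0,0,0,0,-52,-42,0,0,0,0,0,-78,-63,0,0,0,0,0,-104,-84,0,0,0,0,0,-130,-105,0,0,0,0,0]' 15
python3 -m crank '[-26,-21,0,0,0,0,0,-52,-42,0,0,0,0,0,-78,-63,0,0,0,0,0,-104,-84,0,0,0,0,0,-130,-105,0,0,0,0,0]' 15
python3 -m crank '[-26,-21,0,0,0,0,0,-52,-42,0,0,0,0,0,-78,-63,0,0,0,0,0,-104,-84,0,0,0,0,0,-130,-105,0,0,0,0,0]' 15
python3 -m crank '[0,0,0,0,0,7,0,0,0,0,0,0,14,0,0,0,0,0,0,21,0,0,0,0,0,0,28,0,0,0,0,0,0,34,0]' 15
python3 -m crank '[0,0,0,0,0,7,0,0,0,0,0,0,14,0,0,0,0,0,0,21,0,0,0,0,0,0,28,0,0,0,0,0,0,33,0]' 15
python3 look.py w1 0.562 -0.013 0.122
```

```text
time: 0.72
position: [0.3216, 0.4277, 0.2476]
tool_rot: [0.197, 0.98, 0.0, 0.0]
ft_force: [0.6, -1.2, 0.8]
grip_width: 0.0873
grip_force: 0.0
time: 1.13
position: [0.401, 0.2804, 0.2477]
tool_rot: [0.197, 0.98, 0.0, 0.0]
ft_force: [0.6, 0.5, 0.6]
grip_width: 0.0871
grip_force: 0.0
time: 1.55
position: [0.4802, 0.1331, 0.2477]
tool_rot: [0.198, 0.98, 0.0, 0.0]
ft_force: [0.0, 0.7, 0.7]
grip_width: 0.0866
grip_force: 0.0
time: 1.97
position: [0.5593, -0.0141, 0.2476]
tool_rot: [0.198, 0.98, 0.0, 0.0]
ft_force: [-0.5, 1.1, -0.2]
grip_width: 0.087
grip_force: 0.0
time: 2.38
position: [0.5587, -0.0127, 0.2475]
tool_rot: [0.478, 0.878, -0.0, -0.0]
ft_force: [0.4, -0.1, 0.8]
grip_width: 0.0871
grip_force: 0.0
time: 2.8
position: [0.5587, -0.0124, 0.2476]
tool_rot: [0.708, 0.706, 0.0, -0.0]
ft_force: [-0.0, 0.3, 0.1]
grip_width: 0.0866
grip_force: 0.0
t 2.8 tcp [ 0.5587 -0.0124  0.2476] yaw of tool y -0.1 x 89.9 q [-0.22  0.44  1.6   0.    1.1  -0.22]
dark [ 427    0   60   43 1836] [0.701  0.1138 0.13  ]
dark [ 232  153   64   68 3087] [ 0.5627 -0.0089  0.13  ]
dark [132 220  47  32 940] [ 0.47   -0.0521  0.13  ]
dark [ 341  220  171   90 7682] [ 0.7053 -0.0802  0.13  ]
dark [    0   226   512   158 36973] [ 0.5555 -0.1203  0.13  ]
dark [ 211  281   57   29 1467] [ 0.5407 -0.1104  0.13  ]
shift mm to (0.562, -0.013, 0.122) [ -0.6   3.3 125.6]
```

View pics/w1.png

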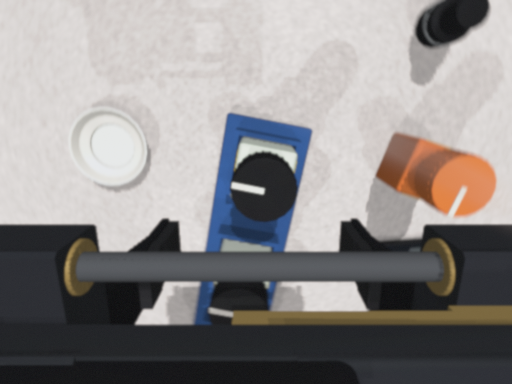

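The wrist view shows the black +y cap at (264,187), with its stripe pointing left to (232,186). The rack is seen from above, with the dish at (108,147) and the orange jar at (440,175) both clear of the fingers. The cap ray gives (0.563,-0.009) including its visible side, which agrees with the triangulated (0.562,-0.013). I'm descending, gripping lightly and twisting.

```bash

python3 -m crank '[0,3,30,0,0,0,0,0,3,60,0,0,0,0,0,3,90,0,0,0,0,0,3,115,0,0,0,0,0,3,125,0,0,0,0]' 15 | head -4
python3 -m crank '[0,0,0,0,0,0,80,0,0,0,0,0,0,110,0,0,0,0,0,0,150,0,0,0,0,0,0,150,0,0,0,0,0,0,150]' 15
python3 -m crank '[0,0,0,0,0,0,150,0,0,0,0,0,0,150,0,0,0,0,0,0,150,0,0,0,0,0,0,150,0,0,0,0,0,0,150]' 15
python3 -c "from rig import robot;o=robot.get_obs();print(o['moment'],o['ft_force'])"
```

```text
time: 3.27
position: [0.5596, -0.0121, 0.1193]
tool_rot: [0.705, 0.709, -0.002, -0.003]
ft_force: [-1.0, -0.3, -0.5]
time: 3.68
position: [0.5628, -0.0126, 0.1242]
tool_rot: [0.706, 0.708, 0.001, 0.001]
ft_force: [-0.9, 0.2, -0.3]
grip_width: 0.0617
grip_force: 0.0
time: 4.1
position: [0.5623, -0.0125, 0.1237]
tool_rot: [0.706, 0.708, 0.0, 0.001]
ft_force: [-0.8, 0.8, 6.6]
grip_width: 0.0553
grip_force: 15.0
[-0.09683504  0.24461578 -0.02457166] [-0.81356428  0.78241303  6.59940577]
```

```bash

python3 -m crank '[0,0,0,0,0,2,150,0,0,0,0,0,4,150,0,0,0,0,0,6,150,0,0,0,0,0,8,150,0,0,0,0,0,10,150]' 15|grep force
python3 -c "from rig import robot;o=robot.get_obs();print(o['moment'],o['ft_force'])"
python3 -m crank '[0,0,0,0,0,2,150,0,0,0,0,0,4,150,0,0,0,0,0,6,150,0,0,0,0,0,8,150,0,0,0,0,0,10,150]' 15|grep force
python3 -c "from rig import robot;o=robot.get_obs();print(o['moment'],o['ft_force'])"
python3 -m crank '[0,0,0,0,0,0,150,0,0,0,0,0,0,80,0,0,0,0,0,0,0,0,0,0,0,0,0,0,0,0,0,0,0,0,0]' 15
python3 -m crank '[0,0,-30,0,0,0,0,0,0,-60,0,0,0,0,0,0,-90,0,0,0,0,0,0,-125,0,0,0,0,0,0,-125,0,0,0,0]' 15|grep posi
python3 look.py w2 0.540 -0.131 0.247
python3 -c "
import cv2;from h import *
a=cv2.imread('pics/w2.png');p=cam('scene')[0][150:300,110:310,::-1];q=cam('side')[0][165:315,230:400,::-1]
h=lambda i:cv2.resize(i,None,fx=2.5,fy=2.5,interpolation=2)[:375]
cv2.imwrite('pics/m2.png',np.hstack([cv2.resize(a,(500,375)),h(q)[:,:300]]))"
```

```text
ft_force: [-1.1, 0.5, 6.4]
grip_force: 15.0
[-0.13710718  0.19777615  0.06005322] [-1.14630014  0.48363145  6.39306005]
ft_force: [-1.2, 1.0, 6.3]
grip_force: 15.0
[-0.125689    0.25017469  0.0350057 ] [-1.17763183  0.96432132  6.26647954]
time: 5.35
position: [0.5616, -0.0124, 0.1223]
tool_rot: [0.818, 0.575, -0.0, -0.0]
ft_force: [-0.4, 0.1, 1.4]
grip_width: 0.0723
grip_force: 0.0
position: [0.5657, -0.0131, 0.2541]
t 5.77 tcp [ 0.5657 -0.0131  0.2541] yaw of tool y -19.8 x 70.2 q [-0.22  0.44  1.59  0.    1.11  0.12]
dark [ 223  153   62   66 2902] [ 0.564  -0.0094  0.13  ]
dark [ 357  186  155  124 6865] [ 0.6957 -0.1184  0.13  ]
dark [133 220  47  32 936] [ 0.4686 -0.0227  0.13  ]
dark [340 220  47  32 936] [ 0.6389 -0.0852  0.13  ]
dark [    0   226   512   158 33173] [ 0.5263 -0.118   0.13  ]
dark [ 246  282   57   28 1502] [ 0.5456 -0.115   0.13  ]
shift mm to (0.54, -0.131, 0.247) [-119.6   15.6    7. ]
```

View pics/m2.png

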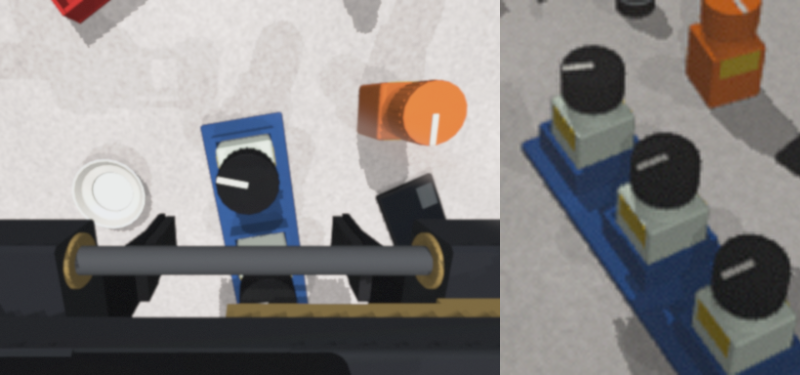

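The mosaic shows the tested cap's stripe still aligned with the tool, (218,180) to (248,186) in the wrist part. The rack has turned 20° relative to the tool, so the cap turned the full 20° with a moment of only 0.06 N m: the +y jar is loose. In the side part its stripe is visibly rotated against the other two. Next is the middle jar.

```bash

python3 -m crank '[-24,4,0,0,0,-4,0,-48,8,0,0,0,-8,0,-72,12,0,0,0,-12,0,-96,16,0,0,0,-16,0,-119,19.5,0,0,0,-20,0]' 15|grep posi
python3 -m crank '[0,0,0,0,0,0,0,0,0,0,0,0,0,0,0,0,30,0,0,0,0,0,0,60,0,0,0,0,0,0,90,0,0,0,0]' 15|grep posi
python3 -m crank '[0,0,20,0,0,0,0,0,0,30,0,0,0,0,0,0,35,0,0,0,0,0,0,35,0,0,0,0,0,0,35,0,0,0,0]' 15|head -4
python3 -m crank '[0,0,0,0,0,0,80,0,0,0,0,0,0,110,0,0,0,0,0,0,150,0,0,0,0,0,0,150,0,0,0,0,0,0,150]' 15|grep grip
python3 -m crank '[0,0,0,0,0,0,150,0,0,0,0,0,0,150,0,0,0,0,0,0,150,0,0,0,0,0,0,150,0,0,0,0,0,0,150]' 15
python3 -m crank '[0,0,0,0,0,2,150,0,0,0,0,0,4,150,0,0,0,0,0,6,150,0,0,0,0,0,8,150,0,0,0,0,0,10,150]' 15|grep force
python3 -c "from rig import robot;o=robot.get_obs();print(o['moment'],o['ft_force'])"
```

```text
position: [0.5383, -0.1316, 0.2452]
position: [0.5396, -0.1296, 0.1562]
time: 7.17
position: [0.5404, -0.1308, 0.1231]
tool_rot: [0.706, 0.709, 0.0, 0.0]
ft_force: [-0.7, -0.2, -0.0]
grip_width: 0.0615
grip_force: 0.0
time: 8.0
position: [0.5399, -0.1311, 0.1229]
tool_rot: [0.706, 0.708, 0.0, 0.0]
ft_force: [-0.4, -0.5, 3.6]
grip_width: 0.0557
grip_force: 15.0
ft_force: [0.3, 3.3, 4.8]
grip_force: 15.0
[0.45034563 0.03040536 0.54719967] [0.27968559 3.33862777 4.80867192]
```

Moment 0.55 N m: the middle cap has stopped, so it is sound. I'll finish the twist (it slips), release and move to the third jar.

```bash

python3 -m crank '[0,0,0,0,0,2,150,0,0,0,0,0,4,150,0,0,0,0,0,6,150,0,0,0,0,0,8,150,0,0,0,0,0,10,150]' 15|grep force
python3 -c "from rig import robot;o=robot.get_obs();print(o['moment'],o['ft_force'])"
python3 -m crank '[0,0,0,0,0,0,150,0,0,0,0,0,0,80,0,0,0,0,0,0,0,0,0,0,0,0,0,0,0,0,0,0,0,0,0]' 15 |grep grip
python3 -m crank '[0,0,-30,0,0,0,0,0,0,-60,0,0,0,0,0,0,-90,0,0,0,0,0,0,-125,0,0,0,0,0,0,-125,0,0,0,0]' 15|grep posi
python3 -m crank '[-24,4,0,0,0,-4,0,-48,8,0,0,0,-8,0,-72,12,0,0,0,-12,0,-96,16,0,0,0,-16,0,-119,19.5,0,0,0,-20,0]' 15|grep posi
python3 -m crank '[0,0,0,0,0,0,0,0,0,0,0,0,0,0,0,0,30,0,0,0,0,0,0,60,0,0,0,0,0,0,90,0,0,0,0]' 15|grep posi
python3 -m crank '[0,0,20,0,0,0,0,0,0,30,0,0,0,0,0,0,35,0,0,0,0,0,0,35,0,0,0,0,0,0,35,0,0,0,0]' 15|head -4
python3 -m crank '[0,0,0,0,0,0,80,0,0,0,0,0,0,110,0,0,0,0,0,0,150,0,0,0,0,0,0,150,0,0,0,0,0,0,150]' 15|grep grip
python3 -m crank '[0,0,0,0,0,0,150,0,0,0,0,0,0,150,0,0,0,0,0,0,150,0,0,0,0,0,0,150,0,0,0,0,0,0,150]' 15
python3 -m crank '[0,0,0,0,0,2,150,0,0,0,0,0,4,150,0,0,0,0,0,6,150,0,0,0,0,0,8,150,0,0,0,0,0,10,150]' 15|grep force
python3 -c "from rig import robot;o=robot.get_obs();print(o['moment'],o['ft_force'])"
```

```text
ft_force: [-1.1, -0.1, 2.5]
grip_force: 15.0
[-0.1238485   0.18981577  0.63042739] [-1.14141332 -0.1278399   2.54088258]
grip_width: 0.0724
grip_force: 0.0
position: [0.5436, -0.1325, 0.2541]
position: [0.5175, -0.2506, 0.2471]
position: [0.5182, -0.2485, 0.157]
time: 10.92
position: [0.5186, -0.2496, 0.1233]
tool_rot: [0.706, 0.708, 0.0, 0.001]
ft_force: [-0.4, 0.3, 1.3]
grip_width: 0.0613
grip_force: 0.0
time: 11.75
position: [0.5183, -0.2498, 0.1228]
tool_rot: [0.706, 0.708, 0.0, 0.0]
ft_force: [1.2, -0.1, 1.7]
grip_width: 0.0556
grip_force: 15.0
ft_force: [0.6, 2.3, 1.7]
grip_force: 15.0
[0.31800806 0.05170678 0.3400236 ] [0.62254696 2.25399561 1.72339907]
```

```bash

python3 -m crank '[0,0,0,0,0,2,150,0,0,0,0,0,4,150,0,0,0,0,0,6,150,0,0,0,0,0,8,150,0,0,0,0,0,10,150]' 15|grep force
python3 -c "from rig import robot;o=robot.get_obs();print(o['moment'],o['ft_force'])"
python3 -m crank '[0,0,0,0,0,0,150,0,0,0,0,0,0,80,0,0,0,0,0,0,0,0,0,0,0,0,0,0,0,0,0,0,0,0,0]' 15 |grep grip
python3 -m crank '[0,0,-30,0,0,0,0,0,0,-60,0,0,0,0,0,0,-90,0,0,0,0,0,0,-125,0,0,0,0,0,0,-125,0,0,0,0]' 15|grep posi
python3 -c "
import cv2;from h import *
rep(robot.get_obs())
p=cam('scene')[0][150:250,110:290,::-1];q=cam('side')[0][175:325,230:360,::-1]
cv2.imwrite('pics/m3.png',np.hstack([cv2.resize(p,(450,450*100//180)),np.zeros((250,10,3),np.uint8),cv2.resize(q,None,fx=2.6,fy=250/150)]))
cv2.imwrite('pics/m3.png',cv2.resize(q,None,fx=4,fy=4,interpolation=2))"
```

```text
ft_force: [0.5, -0.6, 2.8]
grip_force: 15.0
[-0.1636418   0.13836455  0.66154772] [ 0.53143385 -0.64505876  2.80183197]
grip_width: 0.0725
grip_force: 0.0
position: [0.5212, -0.2518, 0.2543]
t 13.42 tcp [ 0.5212 -0.2518  0.2543] yaw of tool y -19.8 x 70.2 q [-0.64  0.45  1.55  0.    1.12 -0.3 ]
```

View pics/m3.png

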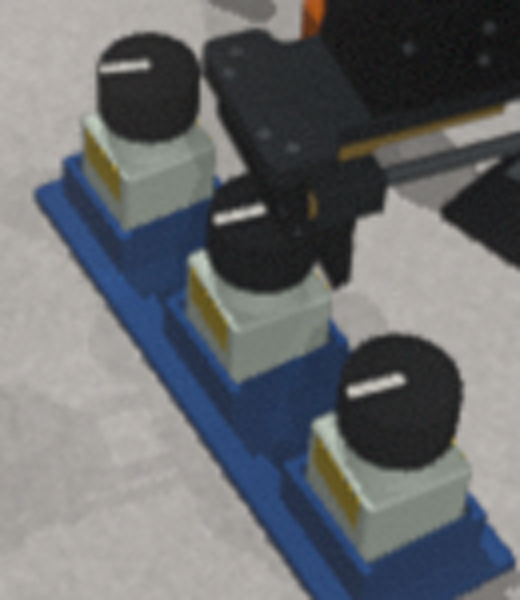

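The side view shows the middle and -y stripes still nearly parallel, at (240,215) and (375,385), while the +y stripe at (125,68) is turned further. All three jars are seated. The third jar's moment was 0.66 N m, so it is sound, and only the +y jar is loose. I'm going back to it, gripping and lifting.

```bash

python3 -m crank '[24,-4,0,0,0,0,0,48,-8,0,0,0,0,0,72,-12,0,0,0,0,0,96,-16,0,0,0,0,0,119,-20,0,0,0,0,0]' 15|grep posi
python3 -m crank '[24,-4,0,0,0,0,0,48,-8,0,0,0,0,0,72,-12,0,0,0,0,0,96,-16,0,0,0,0,0,119,-20,0,0,0,0,0]' 15|grep posi
python3 -m crank '[0,0,0,0,0,0,0,0,0,0,0,0,0,0,0,0,30,0,0,0,0,0,0,60,0,0,0,0,0,0,90,0,0,0,0]' 15|grep posi
python3 -m crank '[0,0,20,0,0,0,0,0,0,30,0,0,0,0,0,0,35,0,0,0,0,0,0,35,0,0,0,0,0,0,35,0,0,0,0]' 15|head -4
python3 -m crank '[0,0,0,0,0,0,80,0,0,0,0,0,0,110,0,0,0,0,0,0,150,0,0,0,0,0,0,150,0,0,0,0,0,0,150]' 15|grep grip
python3 -m crank '[0,0,0,0,0,0,150,0,0,0,0,0,0,150,0,0,0,0,0,0,150,0,0,0,0,0,0,150,0,0,0,0,0,0,150]' 30
python3 -m crank '[0,0,-8,0,0,0,150,0,0,-16,0,0,0,150,0,0,-24,0,0,0,150,0,0,-32,0,0,0,150,0,0,-40,0,0,0,150]' 30
python3 -m crank '[0,0,-17,0,0,0,150,0,0,-34,0,0,0,150,0,0,-51,0,0,0,150,0,0,-68,0,0,0,150,0,0,-75,0,0,0,150]' 30
python3 look.py w4 0.520 0.296 0.247|grep -v dark
```

```text
position: [0.5382, -0.1291, 0.2454]
position: [0.5596, -0.0105, 0.2454]
position: [0.5605, -0.0133, 0.1562]
time: 15.18
position: [0.5614, -0.0127, 0.1231]
tool_rot: [0.818, 0.575, 0.0, 0.0]
ft_force: [-0.1, -0.4, 0.6]
grip_width: 0.0616
grip_force: 0.0
time: 16.02
position: [0.5616, -0.0123, 0.1229]
tool_rot: [0.818, 0.575, 0.001, 0.001]
ft_force: [1.0, -0.1, 2.0]
grip_width: 0.0551
grip_force: 30.0
time: 16.43
position: [0.5602, -0.012, 0.1632]
tool_rot: [0.818, 0.575, -0.0, -0.0]
ft_force: [-0.3, -0.4, -3.7]
grip_width: 0.0549
grip_force: 30.0
time: 16.85
position: [0.5617, -0.0122, 0.2404]
tool_rot: [0.818, 0.575, 0.001, 0.001]
ft_force: [0.6, -0.5, -3.3]
grip_width: 0.0552
grip_force: 30.0
t 16.85 tcp [ 0.5617 -0.0122  0.2404] yaw of tool y -19.8 x 70.2 q [-0.22  0.45  1.6   0.    1.08  0.12]
shift mm to (0.52, 0.296, 0.247) [ 275.9 -143.5   -7. ]
```

Lifted; the force reads -3.3 N, which matches 0.3 kg. I'm carrying it over the tray with a gentle start and stop.

```bash

python3 -m crank '[8,-4,0,0,0,0,150,22,-11,0,0,0,0,150,42,-22,0,0,0,0,150,66,-34,0,0,0,0,150,92,-48,0,0,0,0,150]' 30|grep posi
python3 -m crank '[20,-10,0,0,0,0,150,40,-20,0,0,0,0,150,58,-30,0,0,0,0,150,76,-39,0,0,0,0,150,92,-48,0,0,0,0,150]' 30|grep posi
python3 -m crank '[22,-11,0,0,0,0,150,46,-24,0,0,0,0,150,68,-35,0,0,0,0,150,84,-43,0,0,0,0,150,92,-48,0,0,0,0,150]' 30
python3 -m crank '[0,0,0,0,0,0,150,0,0,0,0,0,0,150,0,0,20,0,0,0,150,0,0,40,0,0,0,150,0,0,55,0,0,0,150]' 30
python3 look.py w5 0.520 0.296 0.1155|grep -v dark
python3 -c "
import cv2;from h import *
q=cam('side')[0][90:260,90:290,::-1];p=cam('scene')[0][60:230,250:450,::-1]
cv2.imwrite('pics/m5.png',np.hstack([cv2.resize(x,None,fx=2,fy=2,interpolation=2) for x in(q,p)]))"
```

```text
position: [0.5456, 0.0917, 0.236]
position: [0.5311, 0.1953, 0.2359]
time: 18.15
position: [0.5169, 0.2989, 0.2359]
tool_rot: [0.817, 0.576, -0.001, -0.001]
ft_force: [0.3, -0.8, -4.3]
grip_width: 0.0551
grip_force: 30.0
time: 18.57
position: [0.5184, 0.2945, 0.1812]
tool_rot: [0.819, 0.574, -0.001, 0.0]
ft_force: [0.2, 0.6, -3.4]
grip_width: 0.0548
grip_force: 30.0
t 18.57 tcp [0.5184 0.2945 0.1812] yaw of tool y -19.9 x 70.1 q [ 0.33  0.57  1.57 -0.    1.    0.68]
shift mm to (0.52, 0.296, 0.1155) [ 2.   1.  65.7]
```

View pics/m5.png

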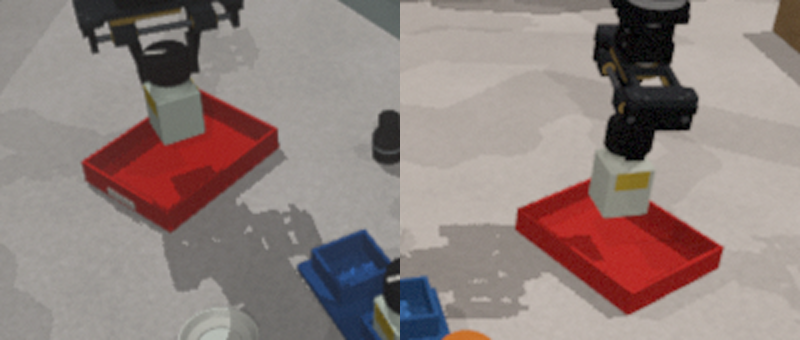

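Both views show the jar hanging upright above the middle of the tray: (178,112) in the side part, (622,185) in the scene part. The socket it left is empty. I'm lowering slowly.

```bash

python3 -m crank '[0,0,14,0,0,0,150,0,0,28,0,0,0,150,0,0,42,0,0,0,150,0,0,52,0,0,0,150,0,0,58,0,0,0,150]' 30|grep -E "posi|ft"
python3 -m crank '[0,0,0,0,0,0,150,0,0,1,0,0,0,150,0,0,2,0,0,0,150,0,0,3,0,0,0,150,0,0,4,0,0,0,150]' 30|grep -E "posi|ft"
python3 -m crank '[0,0,0.5,0,0,0,150,0,0,1,0,0,0,150,0,0,1.5,0,0,0,150,0,0,2,0,0,0,150,0,0,2,0,0,0,150]' 30|grep -E "posi|ft"
```

```text
position: [0.5192, 0.2958, 0.1244]
ft_force: [-0.3, 0.3, -4.1]
position: [0.5192, 0.2965, 0.1212]
ft_force: [-1.2, -0.2, -4.4]
position: [0.5188, 0.2963, 0.1185]
ft_force: [0.2, 0.2, -4.4]
```

```bash

python3 -m crank '[0,0,0.5,0,0,0,150,0,0,1,0,0,0,150,0,0,1.5,0,0,0,150,0,0,1.5,0,0,0,150,0,0,1.5,0,0,0,150]' 30|grep -E "posi|ft"
python3 -m crank '[0,0,0.3,0,0,0,150,0,0,0.6,0,0,0,150,0,0,1,0,0,0,150,0,0,1,0,0,0,150,0,0,1,0,0,0,150]' 30|grep -E "posi|ft"
```

```text
position: [0.5187, 0.2963, 0.117]
ft_force: [-0.2, 0.7, -3.6]
position: [0.5188, 0.2964, 0.116]
ft_force: [0.8, -0.2, -3.9]
```

```bash

python3 -m crank '[0,0,0.4,0,0,0,150,0,0,0.8,0,0,0,150,0,0,1.2,0,0,0,150,0,0,1.2,0,0,0,150,0,0,1.2,0,0,0,150]' 30|grep -E "posi|ft"
```

```text
position: [0.5192, 0.2964, 0.1157]
ft_force: [-1.1, -1.4, 6.5]
```

Contact at z 0.1157, as predicted (force changed from -4 to +6.5 N). Release, rise and check.

```bash

python3 -m crank '[0,0,0,0,0,0,140,0,0,0,0,0,0,80,0,0,0,0,0,0,40,0,0,0,0,0,0,0,0,0,0,0,0,0,0]' 10|grep -E "ft|grip"
python3 -m crank '[0,0,-10,0,0,0,0,0,0,-30,0,0,0,0,0,0,-60,0,0,0,0,0,0,-95,0,0,0,0,0,0,-130,0,0,0,0]' 10|grep posi
python3 -m crank '[-20,0,-30,0,0,0,0,-40,0,-60,0,0,0,0,-60,0,-60,0,0,0,0,-60,0,-60,0,0,0,0,-60,0,-60,0,0,0,0]' 10|grep -E "time|posi"
python3 -c "
import cv2;from h import *
q=cam('side')[0][:,:,::-1];p=cam('scene')[0][:,:,::-1]
cv2.imwrite('pics/m6.png',np.hstack([q[90:340,100:420],p[120:370,110:430]]))"
```

```text
ft_force: [-0.6, 0.2, 0.1]
grip_width: 0.0725
grip_force: 0.0
position: [0.5182, 0.2962, 0.2463]
time: 22.47
position: [0.4982, 0.2395, 0.3058]
```

View pics/m6.png

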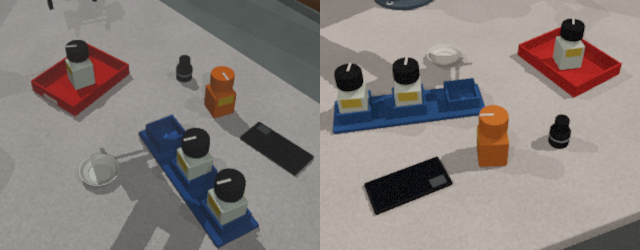

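The jar stands upright in the tray, at (78,68) in the side part and (568,50) in the scene part. The two sound jars are seated in the rack, the phone, eyepiece and dish are where they were, and the gripper is clear.

```bash
python3 -c "from rig import robot;print(robot.hand_in())"
```

```text
the job is handed in; nothing more can be done
None
```

I tried all three caps; only the jar at the rack's +y end was loose, and it now stands upright in the red tray, with the two sound jars still seated in the rack and the job handed in at about 22.5 s.

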